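Hold a rebated offcut in the bench hook with one diagonal push

ROBOT

A 6-joint arm with a two-finger parallel gripper is mounted at the origin on the work surface. World frame = base frame: x ahead of the robot, y to its left, z up, the work surface at z = 0. Lengths are in m, angles in rad, forces in N, time in s.
With the tool pointing down it reaches from about 0.225 to 0.725 m from the base axis. Payload 3.1 kg.
Tool frame: the origin (TCP) lies at the very end of the fingers, on their centre line; the grasp point (between the pads) lies 19 mm behind it; z points along the fingers, y is the line along which they close (so a half turn about z gives the same grasp; the last joint's range is limited). The gripper opens to 85 mm and grips with 20 to 120 N. Pads are 22 mm wide; open, the fingers measure 114 mm over their backs; the gripper's body (76 mm by 85 mm) begins 54 mm behind the grasp point. The pads swing forward as they close: fully open they stand 13 mm farther back than shut.
Start: joints at [1.047, 0.048, 0.099, 1.622, 0, 1.443], TCP at [0.202, 0.484, 0.231] pointing down, gripper open.
Joint ranges: [-2.91, 2.91], [-0.99, 1.94], [-1.21, 1.42], [-2.12, 2.29], [-1.49, 1.47], [-3.14, 3.14]. Speed limits (rad/s): [2.79, 2.79, 3.14, 3.14, 3.14, 3.14].

INTERFACE

Orientations are given as a unit quaternion [w, x, y, z].
In Python, from workcell import manip gives the robot as it stands. The module is installed in compiled form; this text tells all that it offers.
- The arm moves only by the shell command python3 -m jog 'ROWS' [FORCE]. ROWS is JSON, a list of rows, each an object of numbers: "x", "y", "z": the shift along the tool's x, y, z in units of 20 mm (1.0 is 20 mm); "wx", "wy", "wz": the turn, a rotation vector about the tool's x, y, z in units of 0.12 rad (1.0 is 0.12 rad); "hand": the closure, from 0 (fully open) to 1 (shut). A call has 1 to 20 rows; each row shifts and turns the commanded pose from where the row before left it, along the tool's axes as they then stand; what a row does not reach is not made up. A row lasts 1/10 s, in which the tool goes at most 50 mm and 8.59 degrees, less where a joint would pass 70% of its speed; a pose out of reach is approached as far as the arm can. A call with a number of a shift or a turn outside -1 to 1 is refused whole. A call with a gripper value outside its range is refused whole. The fingers move at their own pace and stop on an object; FORCE is the grip in N (left out, the last holds). Time passes only in rows, so rows that do not move let the fingers close. It gives the time, the measured TCP pose, the force, the opening and the grip force at its end, in the units of the state.
- manip.observe(): the state, without advancing time (a new reading comes with each control period).
- manip.grab_frame(name): name is "scene" or "top" or "wrist"; returns a dict with "img" (384x512x3 uint8, red, green, blue), "fx", "fy", "cx", "cy" (pixels), "cam_to_world" (4x4, takes a point from camera to world coordinates); the wrist camera has in their place "mount" (4x4, takes a point from camera to tool coordinates, whose origin is the TCP and whose axes are the flange's). Camera axes: x right, y down, z forward; pixel columns grow to the right and rows downward; lengths in m; the calibration is good to about 2 mm. A picture is of the moment at which its call begins: read the wrist's pose just before it. There is no depth.
- manip.close_job(): hands the job in; it is judged then, once.
The state is a dict: "t": time; "joint_pos": joint angles; "dq": joint speeds; "effort": joint torques, N m; "position": TCP position; "ee_rot": TCP orientation; "contact_force": force on the tool from outside, world axes, zero at the start; "moment": the same for the moment, N m; "gripper_width": finger opening in m; "gripper_force": force on a finger pad.
Only numpy, scipy, OpenCV 4.12 (cv2) and the standard library are available. Lean on these libraries where they do the work, as an engineer would, in place of code of your own. Each camera call takes 0.05 s, during which the arm holds its last target. There are 200 camera calls.

TASK

A fitter wants to mark the short rebated wood offcut: set it flat on the bench-hook board with its plain back against the fence, its rebate towards the open front of the board, and its right-hand end (right as the robot sees it) butted against the stop block. Then press it with the fingertips in one steady diagonal push, into the fence and down onto the board at the same time, with about 10 newtons each way, and finish while still holding that push; do not let go at the end. The wood is soft, so grip it lightly and never lean on it hard, and leave all the other things where they are.

Things in the scene. Friction and masses are not known exactly. Their poses are not given: they have to be found in the camera images.
- offcut: Workpiece: loose pale wood, 160 mm long (y), 50 wide (x), 40 high, about 0.16 kg, rebated along one long edge. Section: foot 50 wide, 18 high; on it a rib 26 wide up to 40 mm, spanning x = -1 to +25 mm, flush with the plain +x back. So a ledge 24 mm wide lies on the -x side, 18 mm up. Origin: centre of underside. Starts flat on its foot on the worktop, left of the board. Grip it with 20 to 30 N.
- offcut_back (a point): Centre of the offcut's plain back face, 25 mm along the offcut's +x from its origin and 20 mm up.
- offcut_end (a point): Centre of the offcut's end that must butt against the stop block, 80 mm along the offcut's -y from its origin, 20 mm up.
- offcut_rebate (a point): Middle of the rebate's ledge, 13 mm along the offcut's -x from its origin, 18 mm up: the fingertips can press down on the ledge here and forward on the riser 12 mm behind it.
- board: The bench hook's grey laminate board, fixed on the worktop, 200 mm deep (x) by 360 mm long (y) by 18 mm thick. Origin: centre of its underside (on the worktop, z = 0); its top is at z = 18 mm; x points across it to the fence, y along it to the left. Board, fence and stop are smooth: friction with the offcut about 0.2.
- fence: Straight aluminium bar fixed along the far edge of the board, 24 mm thick (x), 360 mm long (y), 40 mm high above the board. Origin: centre of its underside, on the board's top; axes as the board's. The face that the offcut must touch is at its x = -12 mm.
- stop_block: Aluminium block fixed on the board square to the fence, near the board's right end, 100 mm deep (x), 30 mm wide (y), 40 mm high. Origin: centre of its underside, on the board's top; axes as the board's. The face that the offcut's end must touch is at its y = +15 mm. Its place along the fence varies. Its slight friction holds that end back as the offcut slides.
- batten: Bystander: loose plain wooden strip without a rebate, 30 x 140 x 20 mm, on the worktop. Origin: centre of the underside.
- pencil: Bystander: flat carpenter's pencil 10 x 122 x 8 mm, lying along y near the front left edge of the board, on top of it. Origin: underside, near its middle.
- tape_measure: Bystander: black tape measure 65 x 38 x 60 mm. Origin: centre of the underside.
- soap: Bystander: brown bottle 64 mm across, 160 mm high. Origin: centre of the underside.
- mug: Bystander: white mug 80 mm across, 95 mm high. Origin: centre of the underside.
- screw_box: Bystander: cardboard box of screws 70 x 110 x 45 mm. Origin: centre of the underside.
- screwdriver: Bystander: screwdriver with a black handle, lying on the worktop.

How it is judged:
At the end, for the whole second after the job is handed in: Offcut flat on the board (3 mm, 2 deg), at rest, back within 2.5 mm of the fence and parallel within 1.7 deg, end within 3 mm of the stop block, fingers pressing it: over 3 N between offcut and fence and over 4 N between offcut and board, kept through the last second (x of offcut_back in the frame of fence between -0.0145 and -0.0095 m and y of offcut_end in the frame of stop_block between 0.0125 and 0.018 m and angle between the y axis of offcut and the y axis of fence, either way round below 0.03 rad and z of offcut in the frame of fence below 0.003 m and angle between offcut's own z axis and vertical below 0.04 rad and contact force between offcut and fence above 3 N and contact force between offcut and board above 4 N and contact force between offcut and the fingers above 4 N and linear speed of offcut below 0.01 m/s); the arm keeps its last pose, push and grip.
It fails at once if the offcut is squeezed or pressed too hard by the fingers (over 90 N in all) (contact force between offcut and the fingers above 90 N).
It fails at once if the offcut is leaned on the fence, the board or the stop block with more than 45 N (contact force between offcut and fence above 45 N or contact force between offcut and board above 45 N or contact force between offcut and stop_block above 45 N).
It fails at once if a bystander is moved by more than 20 mm (distance of any of batten, pencil, tape_measure, soap, mug, screw_box, screwdriver from where it was at the start of the episode above 0.02 m).
It also fails if it takes over 64 s, if anything falls off the work surface, if the arm or the gripper's body presses on something with over 40 N, if the wrist force passes 120 N, or if a joint passes its speed limit or range.

## Working session

There is one attempt and no reset: what is moved stays moved. The work goes in short steps, Python scripts to look and compute and a shell command to move; the robot and the scene stay as the last step left them, time stands still between calls to the robot, and variables do not carry over. Pictures are saved under pics/ and viewed, at most 10 in all, crops included, and the job is handed in when it is done.

```bash
mkdir -p pics
cat > h.py <<'E'
from workcell import manip
import numpy as np, cv2
from scipy.spatial.transform import Rotation as R
def snap(name,fn):
    s=manip.observe(); f=manip.grab_frame(name); cv2.imwrite('pics/'+fn,f['img'][:,:,::-1])
    if 'mount' in f:
        T=np.eye(4);q=s['ee_rot'];T[:3,:3]=R.from_quat([q[1],q[2],q[3],q[0]]).as_matrix();T[:3,3]=s['position']
        f['cam_to_world']=T@np.array(f['mount'])
    np.savez('pics/'+fn[:-4]+'.npz',T=np.array(f['cam_to_world']),k=[f['fx'],f['fy'],f['cx'],f['cy']])
    return f
def ray(fn,u,v,z):
    d=np.load('pics/'+fn+'.npz');fx,fy,cx,cy=d['k'];T=d['T']
    r=T[:3,:3]@[(u-cx)/fx,(v-cy)/fy,1];p=T[:3,3]
    return p+r*(z-p[2])/r[2]
E
python3 - <<'E'
from h import *
s=manip.observe()
print({k:np.round(v,3).tolist() for k,v in s.items()})
f=snap('top','top0.png');print(f['cam_to_world'],f['fx'])
g=snap('scene','scene0.png')
cv2.imwrite('pics/top0b.png',cv2.resize(f['img'][:,:,::-1],(800,600),interpolation=cv2.INTER_CUBIC))
E
```

```text
{'t': 0.0, 'joint_pos': [1.047, 0.049, 0.098, 1.622, -0.0, 1.443], 'dq': [0.0, 0.0, -0.002, -0.001, -0.001, -0.001], 'effort': [0.0, -33.879, 32.001, 0.02, 0.0, 0.0], 'position': [0.202, 0.484, 0.23], 'ee_rot': [-0.0, 0.197, 0.98, -0.001], 'contact_force': [0.425, -0.042, 0.74], 'moment': [-0.008, 0.008, 0.041], 'gripper_force': 0.0, 'gripper_width': 0.085}
[[-0.01149875 -0.9987491   0.04866215  0.49457872]
 [-0.99944163  0.01300631  0.03077779 -0.02368299]
 [-0.0313722  -0.04828107 -0.99834099  1.04525244]
 [ 0.          0.          0.          1.        ]] 357.3212136270106
```

View pics/top0b.png

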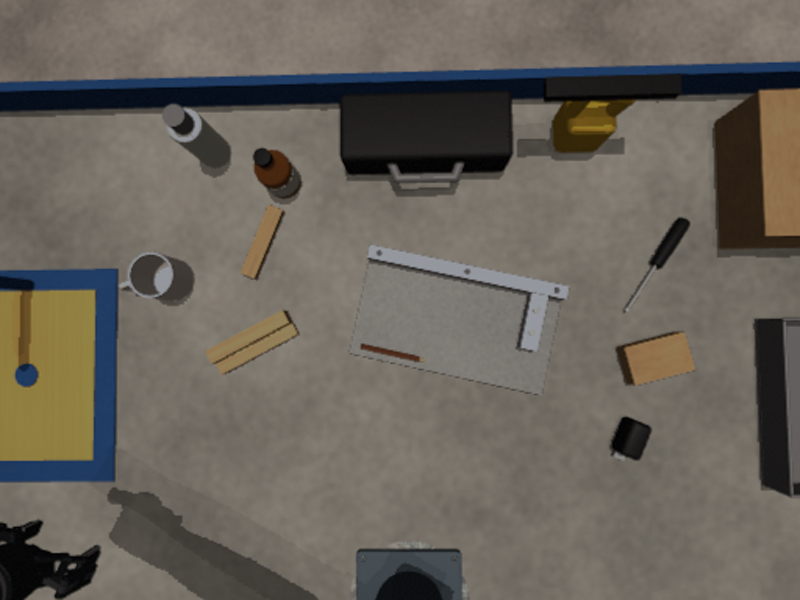

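View pics/scene0.png

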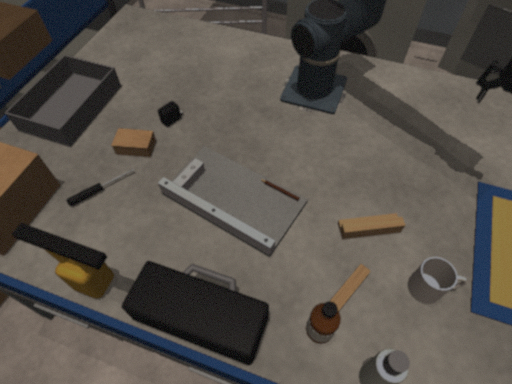

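The top view shows the offcut at about (253,342) in the 800x600 picture. The batten is at (263,243), the fence runs from (370,252) to (567,291), the stop is at (533,322), and the pencil runs from (361,347) to (422,359). I'll enlarge the offcut and board.

Run:
```python
import cv2,numpy as np
im=cv2.imread('pics/top0.png')
a=cv2.resize(im[190:245,125:200],(800,587),interpolation=cv2.INTER_CUBIC)
b=cv2.resize(im[150:260,218:368],(800,587),interpolation=cv2.INTER_CUBIC)
cv2.imwrite('pics/a.png',a);cv2.imwrite('pics/b.png',b)
```

```text
(no output)
```

View pics/a.png

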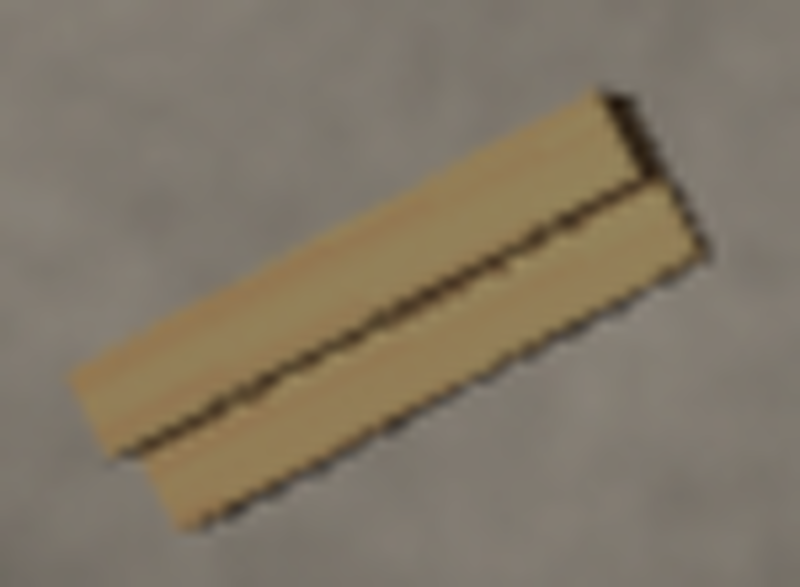

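View pics/b.png

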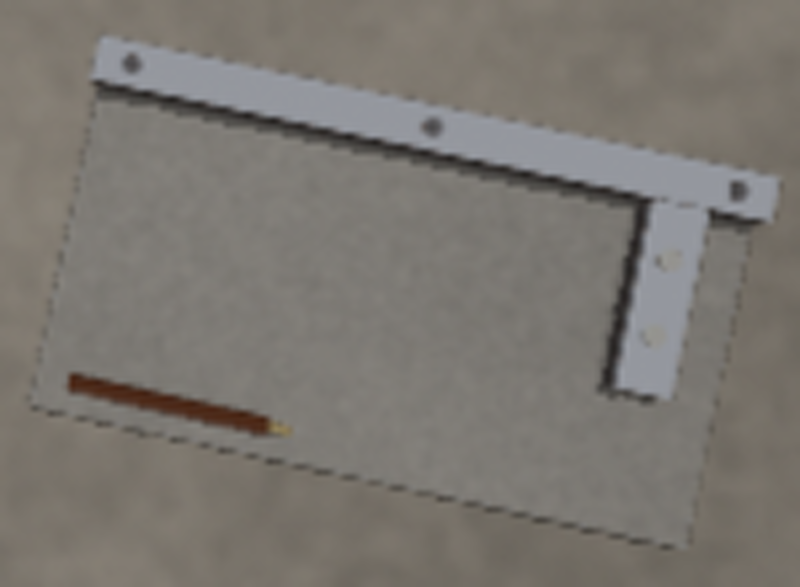

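Crop a shows the rib as the upper, far strip, with top corners (70,377), (603,90), (650,180), (118,458). The ledge is on the robot's side, with corners (708,255) and (185,530). Crop b shows the near edge of the fence top from (93,80) to (770,222), and the left edge of the stop top from (648,203) to (613,388).

Run:
```python
from h import *
def A(u,v,z): return ray('top0',(u+.5)/10.667-.5+125,(v+.5)/10.667-.5+190,z)
def B(u,v,z): return ray('top0',(u+.5)/5.333-.5+218,(v+.5)/5.333-.5+150,z)
np.set_printoptions(precision=4,suppress=True)
for n,p in dict(TL=(70,377,.04),TR=(603,90,.04),BR=(650,180,.04),BL=(118,458,.04),LR=(708,255,.018),LL=(185,530,.018)).items(): print(n,A(*p))
tl,tr,br,bl=[A(*p) for p in ((70,377,.04),(603,90,.04),(650,180,.04),(118,458,.04))]
yd=(tl+bl-tr-br);th=np.arctan2(-yd[0],yd[1]);c=(tl+tr+br+bl)/4
ex=np.array([np.cos(th),np.sin(th),0]);print('rib c',c,'yaw',th,np.linalg.norm(yd)/2,'origin',c-.012*ex)
F=[B(*p,.058) for p in ((93,80),(770,222),(103,37),(778,178))];S=[B(*p,.058) for p in ((648,203),(613,388))]
for p in F+S: print(p)
d=F[0]-F[1]+F[2]-F[3];ph=np.arctan2(-d[0],d[1]);fx=np.array([np.cos(ph),np.sin(ph),0]);fy=np.array([-fx[1],fx[0],0])
print('fence yaw',ph,np.linalg.norm(d)/2,'stop yaw',np.arctan2(*(S[0]-S[1])[[1,0]]))
a=np.mean([p@fx for p in F[:2]]);a2=np.mean([p@fx for p in F[2:]]);b=np.mean([p@fy for p in S])
a0=(a+a2)/2-.012
print('face',a,a2,a0,'stop',b,'goal origin',fx*(a0-.025)+fy*(b+.08))
for p in ((30,405),(688,548)): print('board',B(*p,.018),(B(*p,.018)@fx-a0))
q=manip.observe()['ee_rot'];print(R.from_quat([q[1],q[2],q[3],q[0]]).as_matrix())
```

```text
TL [0.4613 0.3635 0.04  ]
TR [0.5359 0.2206 0.04  ]
BR [0.5118 0.208  0.04  ]
BL [0.4397 0.3504 0.04  ]
LR [0.4917 0.1973 0.018 ]
LL [0.4189 0.3402 0.018 ]
rib c [0.4872 0.2856 0.04  ] yaw 0.47497099171355106 0.16038966259027826 origin [0.4765 0.2801 0.04  ]
[0.6263 0.0648 0.058 ]
[ 0.5474 -0.2836  0.058 ]
[0.6488 0.0594 0.058 ]
[ 0.57   -0.2882  0.058 ]
[ 0.558  -0.2215  0.058 ]
[ 0.4631 -0.2015  0.058 ]
fence yaw -0.22273013906318803 0.3568120963790653 stop yaw -0.20768332798348424
face 0.5964934099244118 0.6196174568198871 0.5960554333721495 stop -0.09345871958531689 goal origin [ 0.554  -0.1393  0.    ]
board [0.456 0.104 0.018] -0.1743141184730042
board [ 0.3766 -0.2464  0.018 ] -0.17434114571854786
[[-0.9227  0.3855 -0.0011]
 [ 0.3855  0.9227 -0.0019]
 [ 0.0003 -0.0022 -1.    ]]
```

```bash
python3 -m jog '[{"wz":0.97},{"wz":0.97},{"wz":0.97},{"wz":0.97},{"wz":0.97},{"wz":0.98}]' 25
python3 -m jog '[{"x":-0.96,"y":0.51,"z":0.4},{"x":-0.96,"y":0.51,"z":0.4},{"x":-0.96,"y":0.51,"z":0.4},{"x":-0.96,"y":0.51,"z":0.4},{"x":-0.96,"y":0.51,"z":0.4},{"x":-0.96,"y":0.51,"z":0.4},{"x":-0.96,"y":0.51,"z":0.4},{"x":-0.96,"y":0.51,"z":0.4},{"x":-0.96,"y":0.51,"z":0.4},{"x":-0.96,"y":0.51,"z":0.4},{"x":-0.96,"y":0.51,"z":0.4},{"x":-0.96,"y":0.51,"z":0.4},{"x":-0.96,"y":0.51,"z":0.4},{"x":-0.96,"y":0.51,"z":0.4},{"x":-0.96,"y":0.51,"z":0.4},{"x":-0.96,"y":0.51,"z":0.4},{},{}]'
python3 - <<'E'
from h import *
f=snap('wrist','w1.png')
s=manip.observe();q=s['ee_rot'];M=R.from_quat([q[1],q[2],q[3],q[0]]).as_matrix();print(s['joint_pos'],s['position'],np.arctan2(M[1,1],M[0,1]),M[2])
E
```

```text
[1.04718520e+00 4.86015503e-02 9.79422864e-02 1.62197666e+00
 3.65563297e-05 1.44303415e+00] [0.20218208 0.48399984 0.23036742] 1.174947591961048 [ 2.70649605e-04 -1.81993975e-03 -9.99998307e-01]$[0]: bad value
$[0]: bad value
```

View pics/w1.png

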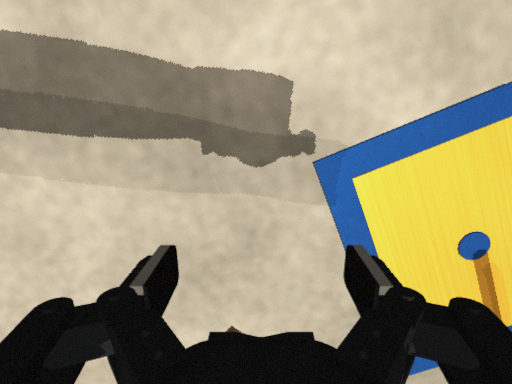

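The wrist picture is from the start pose, with the fingers open and no offcut in view. The rows were refused, so nothing moved. Each row probably needs every key.

```bash
python3 -m jog '[{"x":0,"y":0,"z":0,"wx":0,"wy":0,"wz":0.97,"hand":0},{"x":0,"y":0,"z":0,"wx":0,"wy":0,"wz":0.97,"hand":0},{"x":0,"y":0,"z":0,"wx":0,"wy":0,"wz":0.97,"hand":0},{"x":0,"y":0,"z":0,"wx":0,"wy":0,"wz":0.97,"hand":0},{"x":0,"y":0,"z":0,"wx":0,"wy":0,"wz":0.97,"hand":0},{"x":0,"y":0,"z":0,"wx":0,"wy":0,"wz":0.98,"hand":0}]' 25
```

```text
t: 0.75
position: [0.2023, 0.4842, 0.2308]
ee_rot: [-0.0, 0.523, 0.852, -0.0]
contact_force: [-0.9, -0.4, 0.3]
gripper_width: 0.0855
gripper_force: 0.0
```

```bash
python3 -m jog '[{"x":-0.96,"y":0.51,"z":0.4,"wx":0,"wy":0,"wz":0,"hand":0},{"x":-0.96,"y":0.51,"z":0.4,"wx":0,"wy":0,"wz":0,"hand":0},{"x":-0.96,"y":0.51,"z":0.4,"wx":0,"wy":0,"wz":0,"hand":0},{"x":-0.96,"y":0.51,"z":0.4,"wx":0,"wy":0,"wz":0,"hand":0},{"x":-0.96,"y":0.51,"z":0.4,"wx":0,"wy":0,"wz":0,"hand":0},{"x":-0.96,"y":0.51,"z":0.4,"wx":0,"wy":0,"wz":0,"hand":0},{"x":-0.96,"y":0.51,"z":0.4,"wx":0,"wy":0,"wz":0,"hand":0},{"x":-0.96,"y":0.51,"z":0.4,"wx":0,"wy":0,"wz":0,"hand":0},{"x":-0.96,"y":0.51,"z":0.4,"wx":0,"wy":0,"wz":0,"hand":0},{"x":-0.96,"y":0.51,"z":0.4,"wx":0,"wy":0,"wz":0,"hand":0},{"x":-0.96,"y":0.51,"z":0.4,"wx":0,"wy":0,"wz":0,"hand":0},{"x":-0.96,"y":0.51,"z":0.4,"wx":0,"wy":0,"wz":0,"hand":0},{"x":-0.96,"y":0.51,"z":0.4,"wx":0,"wy":0,"wz":0,"hand":0},{"x":-0.96,"y":0.51,"z":0.4,"wx":0,"wy":0,"wz":0,"hand":0},{"x":-0.96,"y":0.51,"z":0.4,"wx":0,"wy":0,"wz":0,"hand":0},{"x":-0.96,"y":0.51,"z":0.4,"wx":0,"wy":0,"wz":0,"hand":0},{"x":0,"y":0,"z":0,"wx":0,"wy":0,"wz":0,"hand":0},{"x":0,"y":0,"z":0,"wx":0,"wy":0,"wz":0,"hand":0}]'
python3 - <<'E'
from h import *
f=snap('wrist','w2.png')
s=manip.observe();q=s['ee_rot'];M=R.from_quat([q[1],q[2],q[3],q[0]]).as_matrix();print(s['joint_pos'],s['position'],np.arctan2(M[1,1],M[0,1]),M[2])
E
```

```text
t: 2.55
position: [0.4876, 0.2857, 0.1026]
ee_rot: [-0.001, 0.521, 0.853, -0.001]
contact_force: [-0.5, -0.2, 0.2]
gripper_width: 0.0853
gripper_force: 0.0
[ 4.11793396e-01  1.62782710e-01 -3.15520076e-02  1.37748749e+00
  5.54851800e-04  1.50719697e+00] [0.48750169 0.2861173  0.10313153] 0.4753927734437589 [ 6.18931238e-04 -9.88544692e-04 -9.99999320e-01]
```

View pics/w2.png

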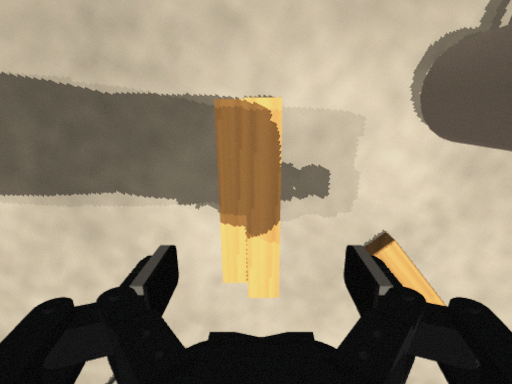

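The wrist view shows the offcut aligned with the tool, and the rib is the right-hand strip, columns 247–281 and rows 97–297. The batten's near corner is at about (365,243), next to the right finger. I'll check the clearances.

Run:
```python
from h import *
np.set_printoptions(precision=4,suppress=True)
s=manip.observe();q=s['ee_rot'];M=R.from_quat([q[1],q[2],q[3],q[0]]).as_matrix()
for n,u,v,z in (('rTL',246,97,.04),('rTR',281,97,.04),('rBL',248.5,297,.04),('rBR',280,297,.04),('lTL',215,99,.018),('lBL',223,282,.018),('bat',365,243,.02),('bat',387,231,.02)):
    p=ray('w2',u,v,z);print(n,p,'tool',M.T@(p-s['position']))
for u,v in ((243,275),(256,279),(271,206),(283,209)):
    p=ray('top0',(u+.5)*.64-.5,(v+.5)*.64-.5,.02);print('bat top',p,M.T@(p-s['position']))
```

```text
rTL [0.4402 0.3553 0.04  ] tool [ 0.0831 -0.0103  0.0632]
rTR [0.4614 0.3662 0.04  ] tool [0.0831 0.0135 0.0632]
rBL [0.5128 0.2133 0.04  ] tool [-0.0764 -0.0108  0.0631]
rBR [0.5364 0.2255 0.04  ] tool [-0.0764  0.0158  0.0631]
lTL [0.4185 0.3436 0.018 ] tool [ 0.0827 -0.0349  0.0852]
lBL [0.4912 0.2021 0.018 ] tool [-0.0764 -0.0351  0.0851]
bat [0.5842 0.2953 0.02  ] tool [-0.0362  0.0903  0.083 ]
bat [0.5948 0.3134 0.02  ] tool [-0.0248  0.108   0.083 ]
bat top [0.6022 0.3007 0.02  ] [-0.0396  0.1087  0.083 ]
bat top [0.5943 0.2763 0.02  ] [-0.0577  0.0906  0.083 ]
bat top [0.7308 0.2482 0.02  ] [-0.1452  0.1991  0.0828]
bat top [0.7248 0.2256 0.02  ] [-0.1625  0.1833  0.0828]
```

```bash
python3 -m jog '[{"x":0.15,"y":0.1,"z":0.7,"wx":0,"wy":0,"wz":0,"hand":0},{"x":0,"y":0,"z":0.7,"wx":0,"wy":0,"wz":0,"hand":0},{"x":0,"y":0,"z":0.7,"wx":0,"wy":0,"wz":0,"hand":0},{"x":0,"y":0,"z":0.7,"wx":0,"wy":0,"wz":0,"hand":0},{"x":0,"y":0,"z":0.7,"wx":0,"wy":0,"wz":0,"hand":0.2},{"x":0,"y":0,"z":0.6,"wx":0,"wy":0,"wz":0,"hand":0.3},{"x":0,"y":0,"z":0,"wx":0,"wy":0,"wz":0,"hand":0.4},{"x":0,"y":0,"z":0,"wx":0,"wy":0,"wz":0,"hand":0.5},{"x":0,"y":0,"z":0,"wx":0,"wy":0,"wz":0,"hand":0.55},{"x":0,"y":0,"z":0,"wx":0,"wy":0,"wz":0,"hand":0.6}]' 25; python3 -m jog '[{"x":0,"y":0,"z":0,"wx":0,"wy":0,"wz":0,"hand":0.65},{"x":0,"y":0,"z":0,"wx":0,"wy":0,"wz":0,"hand":0.7},{"x":0,"y":0,"z":0,"wx":0,"wy":0,"wz":0,"hand":0.75},{"x":0,"y":0,"z":0,"wx":0,"wy":0,"wz":0,"hand":0.8},{"x":0,"y":0,"z":0,"wx":0,"wy":0,"wz":0,"hand":0.8},{"x":0,"y":0,"z":0,"wx":0,"wy":0,"wz":0,"hand":0.8}]' 25
```

```text
t: 3.6
position: [0.4894, 0.2899, 0.0224]
ee_rot: [0.001, 0.521, 0.854, 0.001]
contact_force: [-0.7, 1.1, 1.3]
gripper_width: 0.0342
gripper_force: 0.0
t: 4.2
position: [0.4889, 0.2897, 0.0221]
ee_rot: [0.0, 0.521, 0.854, 0.0]
contact_force: [-0.4, -1.7, 5.7]
gripper_width: 0.0253
gripper_force: 26.0
```

```bash
python3 -m jog '[{"x":0,"y":0,"z":-0.3,"wx":0,"wy":0,"wz":0,"hand":0.8},{"x":0,"y":0,"z":-0.6,"wx":0,"wy":0,"wz":0,"hand":0.8},{"x":0,"y":0,"z":-0.9,"wx":0,"wy":0,"wz":0,"hand":0.8},{"x":0,"y":0,"z":-0.9,"wx":0,"wy":0,"wz":0,"hand":0.8},{"x":0,"y":0,"z":-0.9,"wx":0,"wy":0,"wz":0,"hand":0.8},{"x":0,"y":0,"z":-0.9,"wx":0,"wy":0,"wz":0,"hand":0.8},{"x":0,"y":0,"z":-0.6,"wx":0,"wy":0,"wz":0,"hand":0.8},{"x":0,"y":0,"z":-0.3,"wx":0,"wy":0,"wz":0,"hand":0.8},{"x":0,"y":0,"z":0,"wx":0,"wy":0,"wz":0.4,"hand":0.8},{"x":0,"y":0,"z":0,"wx":0,"wy":0,"wz":0.7,"hand":0.8},{"x":0,"y":0,"z":0,"wx":0,"wy":0,"wz":0.9,"hand":0.8},{"x":0,"y":0,"z":0,"wx":0,"wy":0,"wz":0.9,"hand":0.8},{"x":0,"y":0,"z":0,"wx":0,"wy":0,"wz":0.9,"hand":0.8},{"x":0,"y":0,"z":0,"wx":0,"wy":0,"wz":0.9,"hand":0.8},{"x":0,"y":0,"z":0,"wx":0,"wy":0,"wz":0.7,"hand":0.8},{"x":0,"y":0,"z":0,"wx":0,"wy":0,"wz":0.41,"hand":0.8},{"x":0,"y":0,"z":0,"wx":0,"wy":0,"wz":0,"hand":0.8},{"x":0,"y":0,"z":0,"wx":0,"wy":0,"wz":0,"hand":0.8}]'
python3 - <<'E'
from h import *
s=manip.observe();q=s['ee_rot'];M=R.from_quat([q[1],q[2],q[3],q[0]]).as_matrix();print(s['joint_pos'],s['position'],np.arctan2(M[1,1],M[0,1]),M[2])
t=np.array([.5385,-.1261,.13]);print(M.T@(t-s['position'])/.02)
E
```

```text
t: 6.0
position: [0.4882, 0.2894, 0.1287]
ee_rot: [-0.0, 0.781, 0.625, -0.001]
contact_force: [-0.5, -0.4, -2.3]
gripper_width: 0.0254
gripper_force: 25.1
[ 4.16917350e-01  1.60637867e-01  1.70665297e-02  1.42848102e+00
 -3.11442672e-07  2.20851535e+00] [0.48815659 0.28936219 0.12867132] -0.2208020502017593 [-7.48048105e-04 -1.00898250e-03 -9.99999211e-01]
[-19.71754021   7.00555415  -0.05875297]
```

```bash
python3 -m jog '[{"x":-0.4,"y":0.14,"z":0,"wx":0,"wy":0,"wz":0,"hand":0.8},{"x":-0.8,"y":0.28,"z":0,"wx":0,"wy":0,"wz":0,"hand":0.8},{"x":-1,"y":0.355,"z":0,"wx":0,"wy":0,"wz":0,"hand":0.8},{"x":-1,"y":0.355,"z":0,"wx":0,"wy":0,"wz":0,"hand":0.8},{"x":-1,"y":0.355,"z":0,"wx":0,"wy":0,"wz":0,"hand":0.8},{"x":-1,"y":0.355,"z":0,"wx":0,"wy":0,"wz":0,"hand":0.8},{"x":-1,"y":0.355,"z":0,"wx":0,"wy":0,"wz":0,"hand":0.8},{"x":-1,"y":0.355,"z":0,"wx":0,"wy":0,"wz":0,"hand":0.8},{"x":-1,"y":0.355,"z":0,"wx":0,"wy":0,"wz":0,"hand":0.8},{"x":-1,"y":0.355,"z":0,"wx":0,"wy":0,"wz":0,"hand":0.8},{"x":-1,"y":0.355,"z":0,"wx":0,"wy":0,"wz":0,"hand":0.8},{"x":-1,"y":0.355,"z":0,"wx":0,"wy":0,"wz":0,"hand":0.8},{"x":-1,"y":0.355,"z":0,"wx":0,"wy":0,"wz":0,"hand":0.8},{"x":-1,"y":0.355,"z":0,"wx":0,"wy":0,"wz":0,"hand":0.8},{"x":-1,"y":0.355,"z":0,"wx":0,"wy":0,"wz":0,"hand":0.8},{"x":-1,"y":0.355,"z":0,"wx":0,"wy":0,"wz":0,"hand":0.8},{"x":-1,"y":0.355,"z":0,"wx":0,"wy":0,"wz":0,"hand":0.8},{"x":-1,"y":0.355,"z":0,"wx":0,"wy":0,"wz":0,"hand":0.8},{"x":-1,"y":0.355,"z":0,"wx":0,"wy":0,"wz":0,"hand":0.8},{"x":-1,"y":0.355,"z":0,"wx":0,"wy":0,"wz":0,"hand":0.8}]'; python3 -m jog '[{"x":-0.52,"y":0.18,"z":0,"wx":0,"wy":0,"wz":0,"hand":0.8},{"x":0,"y":0,"z":0,"wx":0,"wy":0,"wz":0,"hand":0.8},{"x":0,"y":0,"z":0,"wx":0,"wy":0,"wz":0,"hand":0.8}]'
python3 - <<'E'
from h import *
f=snap('wrist','w3.png')
s=manip.observe();q=s['ee_rot'];M=R.from_quat([q[1],q[2],q[3],q[0]]).as_matrix();print(s['joint_pos'],s['position'],np.arctan2(M[1,1],M[0,1]),M[2])
t=np.array([.5385,-.1261,.13]);print(M.T@(t-s['position'])/.02)
E
```

```text
t: 8.0
position: [0.5361, -0.1172, 0.1294]
ee_rot: [0.0, 0.781, 0.624, -0.0]
contact_force: [0.2, 0.3, -2.6]
gripper_width: 0.0255
gripper_force: 25.1
t: 8.3
position: [0.5376, -0.1259, 0.1293]
ee_rot: [-0.0, 0.781, 0.624, 0.0]
contact_force: [-0.2, 0.3, -1.7]
gripper_width: 0.0257
gripper_force: 25.1
[-3.50912478e-01  1.20236397e-01 -2.65047645e-02  1.42468242e+00
  5.52464989e-04  1.44140659e+00] [ 0.53775074 -0.1254236   0.12927605] -0.2215227405145153 [ 6.28780453e-04 -5.50725096e-04 -9.99999651e-01]
[-0.02473948  0.04395848 -0.03623719]
```

View pics/w3.png

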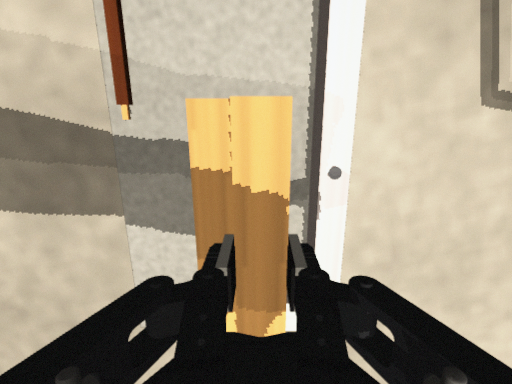

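The offcut hangs level with its rib to the right, near the fence. The fence top's near edge runs from about (330,0) to (318,240), and the stop top shows at the fingertips around (293,320). I'll check the fence angle with a subpixel edge fit.

Run:
```python
from h import *
np.set_printoptions(precision=4,suppress=True)
g=cv2.GaussianBlur(cv2.imread('pics/w3.png',0),(3,3),0).astype(float)
def edge(lo,hi,rows,sgn,z,n):
    P=[]
    for v in rows:
        c0=int(lo(v)) if callable(lo) else lo; c1=int(hi(v)) if callable(hi) else hi
        d=sgn*np.diff(g[v,c0:c1]);P.append((c0+.5+d.argmax(),v))
    P=np.array(P,float);k=np.polyfit(P[:,1],P[:,0],1);r=P[:,0]-np.polyval(k,P[:,1]);m=abs(r-np.median(r))<1.5;k=np.polyfit(P[m,1],P[m,0],1)
    a=ray('w3',np.polyval(k,rows[0]),rows[0],z);b=ray('w3',np.polyval(k,rows[-1]),rows[-1],z);d=a-b
    ang=np.arctan2(-d[0],d[1]);print(n,m.sum(),len(m),a,b,'yaw',ang,'fx',a@[np.cos(ang),np.sin(ang),0]);return
edge(lambda v:322-v*.04,lambda v:338-v*.04,range(5,230,3),1,.058,'fence near')
edge(lambda v:358-v*.08,lambda v:374-v*.08,range(5,200,3),-1,.058,'fence far')
edge(280,302,range(100,180,2),-1,.1473,'rib back top')
edge(180,202,range(102,165,2),1,.1253,'foot front')
```

```text
fence near 72 75 [0.6112 0.0015 0.058 ] [ 0.5768 -0.1512  0.058 ] yaw -0.2213808872581983 fx 0.5959775431374703
fence far 65 65 [ 0.6342 -0.0037  0.058 ] [ 0.605  -0.1315  0.058 ] yaw -0.22427979449952215 fx 0.619119136456259
rib back top 40 40 [ 0.5668 -0.052   0.1473] [ 0.5596 -0.0843  0.1473] yaw -0.2191786592221578 fx 0.5645402514002266
foot front 30 32 [ 0.5179 -0.0411  0.1253] [ 0.5112 -0.071   0.1253] yaw -0.21955385472050912 fx 0.5144053993951692
```

```bash
python3 -m jog '[{"x":0,"y":0,"z":0.4,"wx":0,"wy":0,"wz":0,"hand":0.8},{"x":0,"y":0,"z":0.7,"wx":0,"wy":0,"wz":0,"hand":0.8},{"x":0,"y":0,"z":0.8,"wx":0,"wy":0,"wz":0,"hand":0.8},{"x":0,"y":0,"z":0.8,"wx":0,"wy":0,"wz":0,"hand":0.8},{"x":0,"y":0,"z":0.7,"wx":0,"wy":0,"wz":0,"hand":0.8},{"x":0,"y":0,"z":0.5,"wx":0,"wy":0,"wz":0,"hand":0.8},{"x":0,"y":0,"z":0.3,"wx":0,"wy":0,"wz":0,"hand":0.8},{"x":0,"y":0,"z":0.08,"wx":0,"wy":0,"wz":0,"hand":0.8},{"x":0,"y":0,"z":0,"wx":0,"wy":0,"wz":0,"hand":0.8},{"x":0,"y":0,"z":0,"wx":0,"wy":0,"wz":0,"hand":0.8}]'; python3 -m jog '[{"x":-0.1,"y":0,"z":0,"wx":0,"wy":0,"wz":0,"hand":0.8},{"x":-0.1,"y":0,"z":0,"wx":0,"wy":0,"wz":0,"hand":0.8},{"x":0,"y":0,"z":0,"wx":0,"wy":0,"wz":0,"hand":0.8}]'
```

```text
t: 9.35
position: [0.5388, -0.1262, 0.0446]
ee_rot: [0.001, 0.781, 0.624, 0.0]
contact_force: [0.3, -0.6, -1.8]
gripper_width: 0.0253
gripper_force: 25.1
t: 9.65
position: [0.5375, -0.1303, 0.0441]
ee_rot: [0.0, 0.781, 0.624, 0.0]
contact_force: [-0.5, 0.8, -2.4]
gripper_width: 0.0254
gripper_force: 25.1
```

```bash
for i in 1; do python3 -m jog '[{"x":-0.07,"y":0,"z":0.05,"wx":0,"wy":0,"wz":0,"hand":0.8},{"x":-0.07,"y":0,"z":0.05,"wx":0,"wy":0,"wz":0,"hand":0.8},{"x":0,"y":0,"z":0,"wx":0,"wy":0,"wz":0,"hand":0.8}]'; python3 -m jog '[{"x":-0.05,"y":0,"z":0,"wx":0,"wy":0,"wz":0,"hand":0.8},{"x":0,"y":0,"z":0,"wx":0,"wy":0,"wz":0,"hand":0.8}]'; done
```

```text
t: 9.95
position: [0.5364, -0.1327, 0.0414]
ee_rot: [-0.0, 0.781, 0.624, -0.0]
contact_force: [-0.8, 0.2, -2.3]
gripper_width: 0.0251
gripper_force: 25.1
t: 10.15
position: [0.5364, -0.1336, 0.0416]
ee_rot: [-0.0, 0.781, 0.624, -0.0]
contact_force: [-0.9, -0.5, -2.6]
gripper_width: 0.0255
gripper_force: 25.1
```

```bash
python3 -m jog '[{"x":-0.05,"y":0,"z":0,"wx":0,"wy":0,"wz":0,"hand":0.8},{"x":0,"y":0,"z":0,"wx":0,"wy":0,"wz":0,"hand":0.8}]';python3 -m jog '[{"x":-0.05,"y":0,"z":0,"wx":0,"wy":0,"wz":0,"hand":0.8},{"x":0,"y":0,"z":0,"wx":0,"wy":0,"wz":0,"hand":0.8}]'
```

```text
t: 10.35
position: [0.5362, -0.1347, 0.0418]
ee_rot: [0.0, 0.781, 0.624, -0.0]
contact_force: [0.9, -0.7, -1.6]
gripper_width: 0.0256
gripper_force: 25.1
t: 10.55
position: [0.5362, -0.135, 0.0418]
ee_rot: [-0.0, 0.781, 0.625, 0.001]
contact_force: [1.1, 1.6, -2.0]
gripper_width: 0.0253
gripper_force: 25.2
```

```bash
python3 -m jog '[{"x":-0.05,"y":0,"z":0,"wx":0,"wy":0,"wz":0,"hand":0.8},{"x":0,"y":0,"z":0,"wx":0,"wy":0,"wz":0,"hand":0.8}]'
```

```text
t: 10.75
position: [0.5361, -0.135, 0.0418]
ee_rot: [-0.001, 0.781, 0.625, 0.001]
contact_force: [0.7, 4.5, -0.8]
gripper_width: 0.0255
gripper_force: 25.3
```

```bash
python3 -m jog '[{"x":0.04,"y":0,"z":0.04,"wx":0,"wy":0,"wz":0,"hand":0.8},{"x":0,"y":0,"z":0.04,"wx":0,"wy":0,"wz":0,"hand":0.8},{"x":0,"y":0,"z":0,"wx":0,"wy":0,"wz":0,"hand":0.8}]';python3 -m jog '[{"x":0,"y":0,"z":0.04,"wx":0,"wy":0,"wz":0,"hand":0.8},{"x":0,"y":0,"z":0,"wx":0,"wy":0,"wz":0,"hand":0.8}]'
```

```text
t: 11.05
position: [0.5362, -0.135, 0.0402]
ee_rot: [-0.0, 0.781, 0.625, 0.001]
contact_force: [1.5, 5.1, -0.2]
gripper_width: 0.0253
gripper_force: 25.3
t: 11.25
position: [0.5363, -0.135, 0.0401]
ee_rot: [-0.0, 0.781, 0.625, 0.001]
contact_force: [0.2, 5.1, 3.0]
gripper_width: 0.0256
gripper_force: 25.6
```

```bash
python3 -m jog '[{"x":0,"y":0,"z":0,"wx":0,"wy":0,"wz":0,"hand":0.6},{"x":0,"y":0,"z":0,"wx":0,"wy":0,"wz":0,"hand":0.55},{"x":0,"y":0,"z":0,"wx":0,"wy":0,"wz":0,"hand":0.55},{"x":0,"y":0,"z":0,"wx":0,"wy":0,"wz":0,"hand":0.55}]';python3 -m jog '[{"x":0,"y":0,"z":-0.2,"wx":0,"wy":0,"wz":0,"hand":0.55},{"x":0,"y":0,"z":-0.5,"wx":0,"wy":0,"wz":0,"hand":0.55},{"x":0,"y":0,"z":-0.8,"wx":0,"wy":0,"wz":0,"hand":0.55},{"x":0,"y":0,"z":-0.8,"wx":0,"wy":0,"wz":0,"hand":0.55},{"x":0,"y":0,"z":-0.5,"wx":0,"wy":0,"wz":0,"hand":0.8},{"x":0,"y":0,"z":-0.2,"wx":0,"wy":0,"wz":0,"hand":1},{"x":0,"y":0,"z":0,"wx":0,"wy":0,"wz":0,"hand":1},{"x":0,"y":0,"z":0,"wx":0,"wy":0,"wz":0,"hand":1},{"x":0,"y":0,"z":0,"wx":0,"wy":0,"wz":0,"hand":1},{"x":0,"y":0,"z":0,"wx":0,"wy":0,"wz":0,"hand":1}]'
python3 - <<'E'
from h import *
f=snap('wrist','w4.png');f=snap('top','top4.png')
E
```

```text
t: 11.65
position: [0.5359, -0.1363, 0.0394]
ee_rot: [0.0, 0.781, 0.624, -0.0]
contact_force: [-0.2, 0.1, -0.4]
gripper_width: 0.0389
gripper_force: 0.0
t: 12.65
position: [0.5353, -0.1355, 0.0983]
ee_rot: [-0.001, 0.781, 0.625, -0.0]
contact_force: [0.5, 0.3, -0.0]
gripper_width: -0.0001
gripper_force: 0.0
```

View pics/w4.png

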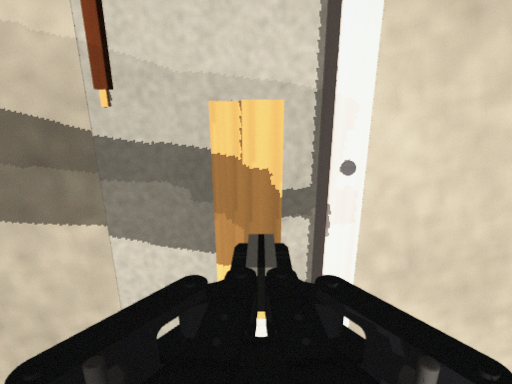

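The offcut lies parallel to the fence, with its back at column 283 and the shut fingers above the rib. Now I turn the tool 90° so the rigid direction of the fingers does the pushing, then go down over the ledge.

```bash
python3 -m jog '[{"x":0,"y":0,"z":0,"wx":0,"wy":0,"wz":-0.6,"hand":1},{"x":0,"y":0,"z":0,"wx":0,"wy":0,"wz":-1,"hand":1},{"x":0,"y":0,"z":0,"wx":0,"wy":0,"wz":-1,"hand":1},{"x":0,"y":0,"z":0,"wx":0,"wy":0,"wz":-1,"hand":1},{"x":0,"y":0,"z":0,"wx":0,"wy":0,"wz":-1,"hand":1},{"x":0,"y":0,"z":0,"wx":0,"wy":0,"wz":-1,"hand":1},{"x":0,"y":0,"z":0,"wx":0,"wy":0,"wz":-1,"hand":1},{"x":0,"y":0,"z":0,"wx":0,"wy":0,"wz":-1,"hand":1},{"x":0,"y":0,"z":0,"wx":0,"wy":0,"wz":-1,"hand":1},{"x":0,"y":0,"z":0,"wx":0,"wy":0,"wz":-1,"hand":1},{"x":0,"y":0,"z":0,"wx":0,"wy":0,"wz":-1,"hand":1},{"x":0,"y":0,"z":0,"wx":0,"wy":0,"wz":-1,"hand":1},{"x":0,"y":0,"z":0,"wx":0,"wy":0,"wz":-1,"hand":1},{"x":0,"y":0,"z":0,"wx":0,"wy":0,"wz":-0.5,"hand":1},{"x":0.45,"y":-0.1,"z":0,"wx":0,"wy":0,"wz":0,"hand":1},{"x":0.45,"y":0,"z":0,"wx":0,"wy":0,"wz":0,"hand":1},{"x":0.45,"y":0,"z":0,"wx":0,"wy":0,"wz":0,"hand":1},{"x":0,"y":0,"z":0,"wx":0,"wy":0,"wz":0,"hand":1},{"x":0,"y":0,"z":0,"wx":0,"wy":0,"wz":0,"hand":1}]' 25
python3 - <<'E'
from h import *
f=snap('wrist','w5.png')
s=manip.observe();q=s['ee_rot'];M=R.from_quat([q[1],q[2],q[3],q[0]]).as_matrix();p=s['position'];print(s['joint_pos'],p,np.arctan2(M[1,1],M[0,1])-np.pi/2,M[2])
c,n=np.cos(-.222),np.sin(-.222);print('fx',p[:2]@[c,n],'fy',p[:2]@[-n,c])
E
```

```text
t: 14.65
position: [0.5089, -0.1317, 0.0995]
ee_rot: [0.0, 0.11, 0.994, -0.0]
contact_force: [0.1, 0.3, 0.1]
gripper_width: 0.0002
gripper_force: 0.0
[-3.80817596e-01  6.15301680e-02 -1.48888970e-01  1.35956964e+00
  1.70439462e-05 -1.59919231e-01] [ 0.50922135 -0.13180413  0.09951735] -0.22089840259079851 [-7.99959984e-04 -1.11766587e-04 -9.99999674e-01]
fx 0.5257453286943337 fy -0.016448674274864697
```

View pics/w5.png

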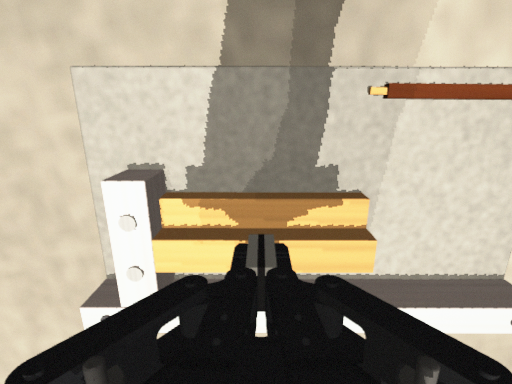

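The board is seen with the robot side at the top. The offcut's left-image end (column ~160) butts against the stop, its ledge spans rows ~195–230, and its middle is at column ~264, under the fingers at 261. Going down over the ledge.

```bash
python3 -m jog '[{"x":0,"y":0,"z":0.5,"wx":0,"wy":0,"wz":0,"hand":1},{"x":0,"y":0,"z":0.8,"wx":0,"wy":0,"wz":0,"hand":1},{"x":0,"y":0,"z":0.8,"wx":0,"wy":0,"wz":0,"hand":1},{"x":0,"y":0,"z":0.5,"wx":0,"wy":0,"wz":0,"hand":1},{"x":0,"y":0,"z":0.27,"wx":0,"wy":0,"wz":0,"hand":1},{"x":0,"y":0,"z":0,"wx":0,"wy":0,"wz":0,"hand":1},{"x":0,"y":0,"z":0,"wx":0,"wy":0,"wz":0,"hand":1}]'
python3 -m jog '[{"x":-0.1,"y":0,"z":0,"wx":0,"wy":0,"wz":0,"hand":1},{"x":-0.1,"y":0,"z":0,"wx":0,"wy":0,"wz":0,"hand":1},{"x":-0.1,"y":0,"z":0,"wx":0,"wy":0,"wz":0,"hand":1},{"x":-0.1,"y":0,"z":0,"wx":0,"wy":0,"wz":0,"hand":1},{"x":-0.1,"y":0,"z":0,"wx":0,"wy":0,"wz":0,"hand":1},{"x":0,"y":0,"z":0,"wx":0,"wy":0,"wz":0,"hand":1}]'
```

```text
t: 15.4
position: [0.5095, -0.1319, 0.0423]
ee_rot: [0.0, 0.11, 0.994, -0.0]
contact_force: [-0.8, -1.0, -0.2]
gripper_width: 0.0
gripper_force: 0.0
t: 16.0
position: [0.5194, -0.134, 0.0419]
ee_rot: [0.0, 0.11, 0.994, -0.0]
contact_force: [0.7, -0.0, 0.6]
gripper_width: -0.0001
gripper_force: 0.0
```

```bash
python3 -m jog '[{"x":-0.1,"y":0,"z":0,"wx":0,"wy":0,"wz":0,"hand":1},{"x":-0.1,"y":0,"z":0,"wx":0,"wy":0,"wz":0,"hand":1},{"x":-0.1,"y":0,"z":0,"wx":0,"wy":0,"wz":0,"hand":1},{"x":-0.1,"y":0,"z":0,"wx":0,"wy":0,"wz":0,"hand":1},{"x":-0.1,"y":0,"z":0,"wx":0,"wy":0,"wz":0,"hand":1},{"x":-0.1,"y":0,"z":0,"wx":0,"wy":0,"wz":0,"hand":1},{"x":-0.1,"y":0,"z":0,"wx":0,"wy":0,"wz":0,"hand":1},{"x":-0.1,"y":0,"z":0,"wx":0,"wy":0,"wz":0,"hand":1},{"x":0,"y":0,"z":0,"wx":0,"wy":0,"wz":0,"hand":1},{"x":0,"y":0,"z":0,"wx":0,"wy":0,"wz":0,"hand":1}]'
python3 - <<'E'
from h import *
f=snap('wrist','w6.png')
g=cv2.GaussianBlur(cv2.imread('pics/w6.png',0),(3,3),0)
p=manip.observe()['position'];c,n=np.cos(-.222),np.sin(-.222);print('fx',p[:2]@[c,n],'fy',p[:2]@[-n,c])
E
```

```text
t: 17.0
position: [0.5349, -0.1375, 0.042]
ee_rot: [0.0, 0.11, 0.994, -0.0]
contact_force: [0.1, 0.2, -0.9]
gripper_width: 0.0
gripper_force: 0.0
fx 0.5519162931740202 fy -0.01636980797889187
```

```bash
python3 -m jog '[{"x":-0.08,"y":0,"z":0,"wx":0,"wy":0,"wz":0,"hand":1},{"x":-0.08,"y":0,"z":0,"wx":0,"wy":0,"wz":0,"hand":1},{"x":-0.08,"y":0,"z":0,"wx":0,"wy":0,"wz":0,"hand":1},{"x":0,"y":0,"z":0,"wx":0,"wy":0,"wz":0,"hand":1}]'
python3 -m jog '[{"x":-0.05,"y":0,"z":0,"wx":0,"wy":0,"wz":0,"hand":1},{"x":0,"y":0,"z":0,"wx":0,"wy":0,"wz":0,"hand":1}]'
python3 -m jog '[{"x":-0.04,"y":0,"z":0,"wx":0,"wy":0,"wz":0,"hand":1},{"x":0,"y":0,"z":0,"wx":0,"wy":0,"wz":0,"hand":1}]'
```

```text
t: 17.45
position: [0.5396, -0.1386, 0.0419]
ee_rot: [0.0, 0.11, 0.994, -0.0]
contact_force: [0.2, -0.1, -0.3]
gripper_width: -0.0
gripper_force: 0.0
t: 17.65
position: [0.5403, -0.1388, 0.0419]
ee_rot: [0.0, 0.11, 0.994, -0.0]
contact_force: [-0.2, 0.2, -0.3]
gripper_width: 0.0001
gripper_force: 0.2
t: 17.85
position: [0.541, -0.1389, 0.0419]
ee_rot: [0.0, 0.11, 0.994, 0.0]
contact_force: [0.1, 0.7, 0.1]
gripper_width: -0.0003
gripper_force: 0.2
```

```bash
python3 -m jog '[{"x":-0.05,"y":0,"z":0,"wx":0,"wy":0,"wz":0,"hand":1},{"x":0,"y":0,"z":0,"wx":0,"wy":0,"wz":0,"hand":1}]'
python3 -m jog '[{"x":-0.05,"y":0,"z":0,"wx":0,"wy":0,"wz":0,"hand":1},{"x":0,"y":0,"z":0,"wx":0,"wy":0,"wz":0,"hand":1}]'
```

```text
t: 18.05
position: [0.5421, -0.1391, 0.0419]
ee_rot: [0.0, 0.11, 0.994, -0.0]
contact_force: [-0.4, 0.7, -0.4]
gripper_width: 0.0002
gripper_force: 0.2
t: 18.25
position: [0.5424, -0.1392, 0.0418]
ee_rot: [-0.001, 0.11, 0.994, 0.0]
contact_force: [-1.6, 0.9, 1.9]
gripper_width: -0.0
gripper_force: 1.2
```

Run:
```python
from h import *
f=snap('wrist','w7.png');snap('top','top7.png')
a=cv2.resize(cv2.imread('pics/w7.png')[150:384,40:512],(800,397),interpolation=cv2.INTER_CUBIC)
t=cv2.resize(cv2.imread('pics/top7.png')[150:210,218:378],(533,200),interpolation=cv2.INTER_CUBIC)
o=np.zeros((600,800,3),np.uint8);o[:397]=a;o[400:,:533]=t;cv2.imwrite('pics/v10.png',o)
```

```text
(no output)
```

View pics/v10.png

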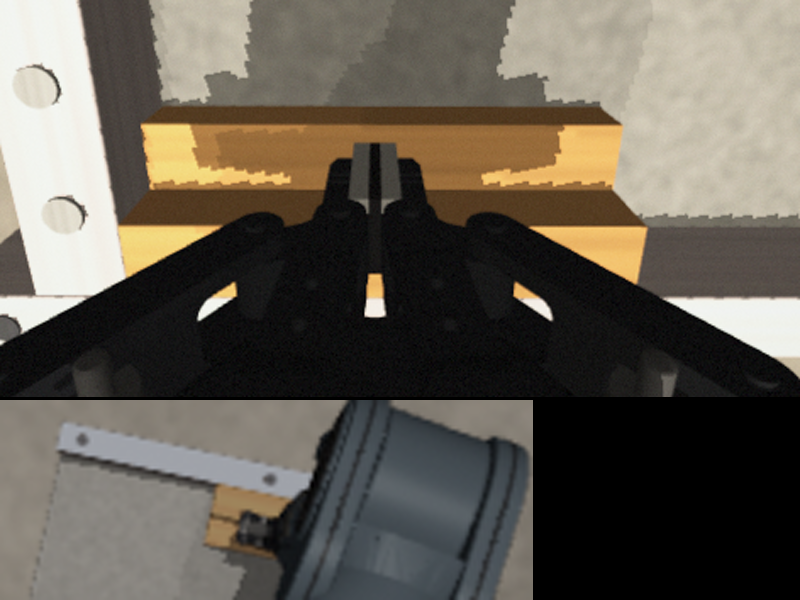

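The picture shows the offcut flush with the fence. The rib's top corner at (120,225) is close to the stop's top edge, which passes about (115,225). I'll measure that gap by edge fits.

Run:
```python
from h import *
np.set_printoptions(precision=4,suppress=True)
im=cv2.imread('pics/w7.png');g=cv2.GaussianBlur(im,(3,3),0).astype(float)
c,n=np.cos(-.222),np.sin(-.222)
tf=lambda u,v,z:(lambda p:np.array([p[:2]@[c,n],p[:2]@[-n,c]]))(ray('w7',u,v,z))
O=lambda u,v:((u+.5)*.59-.5+40,(v+.5)*.59-.5+150)
# stop top right edge: blue channel drop (white->dark)
def row(ch,rows,lo,hi,sgn):
    P=[]
    for v in rows:
        a,b=int(lo(v)),int(hi(v));P.append((a+.5+(sgn*np.diff(g[v,a:b,ch])).argmax(),v))
    return np.array(P)
S=row(2,range(152,315,6),lambda v:82+(v-150)*.165,lambda v:97+(v-150)*.165,-1)
print('stop fy',np.array([tf(u,v,.058) for u,v in S])[:,1])
E=row(0,range(285,312,3),lambda v:104,lambda v:120,-1)
print(E[:,0],'rib end fy',np.array([tf(u,v,.058) for u,v in E])[:,1])
# rib top front edge, right end
for U in (130,160,190,350,380,410):
    col=g[255:295,U,2];v=255.5+np.diff(col).argmax();print(U,v,tf(U,v,.058))
print('rib R end',tf(*O(645,227),.058),'rib L',tf(*O(120,226),.058))
for U in (420,440,460,480,500): 
    col=g[300:345,U,2];v=300.5+np.diff(col).argmax();print('fence near',tf(U,v,.058))
```

```text
stop fy [-0.0929 -0.093  -0.093  -0.093  -0.093  -0.093  -0.0931 -0.0931 -0.0931
 -0.0931 -0.0932 -0.0932 -0.0932 -0.0932 -0.0928 -0.0933 -0.0928 -0.0929
 -0.0934 -0.0929 -0.0929 -0.093  -0.094  -0.094  -0.0941 -0.0941 -0.0889
 -0.0936]
[108.5 109.5 109.5 110.5 110.5 111.5 111.5 112.5 112.5] rib end fy [-0.0936 -0.0933 -0.0936 -0.0934 -0.0936 -0.0934 -0.0937 -0.0934 -0.0937]
130 282.5 [ 0.5695 -0.0824]
160 282.5 [ 0.5695 -0.0671]
190 284.5 [ 0.5707 -0.0518]
350 258.5 [0.5557 0.0288]
380 282.5 [0.5694 0.0454]
410 282.5 [0.5694 0.0607]
rib R end [0.5701 0.0661] rib L [ 0.5699 -0.0923]
fence near [0.6032 0.0713]
fence near [0.5953 0.0808]
fence near [0.5953 0.0915]
fence near [0.596  0.1024]
fence near [0.5953 0.1131]
```

Flush with the fence to within about 0.2 mm, parallel, and the end gap is below 1 mm. Now the diagonal push.

```bash
python3 -m jog '[{"x":0,"y":0,"z":0.1,"wx":0,"wy":0,"wz":0,"hand":1},{"x":0,"y":0,"z":0.1,"wx":0,"wy":0,"wz":0,"hand":1},{"x":0,"y":0,"z":0,"wx":0,"wy":0,"wz":0,"hand":1}]'
python3 -m jog '[{"x":-0.03,"y":0,"z":0.05,"wx":0,"wy":0,"wz":0,"hand":1},{"x":0,"y":0,"z":0,"wx":0,"wy":0,"wz":0,"hand":1}]'
```

```text
t: 18.65
position: [0.5424, -0.1392, 0.0373]
ee_rot: [-0.001, 0.11, 0.994, 0.0]
contact_force: [-4.3, 0.6, 0.9]
gripper_width: 0.0001
gripper_force: 1.7
t: 18.85
position: [0.5424, -0.1393, 0.0366]
ee_rot: [-0.001, 0.11, 0.994, 0.0]
contact_force: [-5.5, 0.8, 3.6]
gripper_width: 0.0
gripper_force: 2.8
```

```bash
python3 -m jog '[{"x":-0.03,"y":0,"z":0.04,"wx":0,"wy":0,"wz":0,"hand":1},{"x":0,"y":0,"z":0,"wx":0,"wy":0,"wz":0,"hand":1}]'
```

```text
t: 19.05
position: [0.5424, -0.1392, 0.0361]
ee_rot: [-0.002, 0.11, 0.994, 0.0]
contact_force: [-7.3, 0.8, 5.1]
gripper_width: -0.0003
gripper_force: 5.9
```

```bash
python3 -m jog '[{"x":-0.03,"y":0,"z":0.04,"wx":0,"wy":0,"wz":0,"hand":1},{"x":0,"y":0,"z":0,"wx":0,"wy":0,"wz":0,"hand":1},{"x":0,"y":0,"z":0,"wx":0,"wy":0,"wz":0,"hand":1}]'
```

```text
t: 19.35
position: [0.5424, -0.1392, 0.0361]
ee_rot: [-0.002, 0.11, 0.994, 0.0]
contact_force: [-11.1, 2.4, 9.3]
gripper_width: 0.0003
gripper_force: 8.1
```

Both forces are near 10 N. I'll check that they hold and that the end gap hasn't changed, then hand in.

```bash
python3 -m jog '[{"x":0,"y":0,"z":0.01,"wx":0,"wy":0,"wz":0,"hand":1},{"x":0,"y":0,"z":0,"wx":0,"wy":0,"wz":0,"hand":1},{"x":0,"y":0,"z":0,"wx":0,"wy":0,"wz":0,"hand":1},{"x":0,"y":0,"z":0,"wx":0,"wy":0,"wz":0,"hand":1},{"x":0,"y":0,"z":0,"wx":0,"wy":0,"wz":0,"hand":1},{"x":0,"y":0,"z":0,"wx":0,"wy":0,"wz":0,"hand":1}]'
python3 - <<'E'
from h import *
snap('wrist','w8.png')
g=cv2.GaussianBlur(cv2.imread('pics/w8.png'),(3,3),0).astype(float)
c,n=np.cos(-.222),np.sin(-.222)
tf=lambda u,v:(lambda p:np.round([p[:2]@[c,n],p[:2]@[-n,c]],4))(ray('w8',u,v,.058))
for v in (160,190,220): a=82+int((v-150)*.165);print('stop',tf(a+.5+(-np.diff(g[v,a:a+15,2])).argmax(),v)[1])
for v in (288,294,300): print('end',tf(100.5+(-np.diff(g[v,100:120,0])).argmax(),v)[1])
for U in (130,160,380,410): print('front',tf(U,255.5+np.diff(g[255:295,U,2]).argmax()))
for U in (440,460,500): print('fence',tf(U,300.5+np.diff(g[300:345,U,2]).argmax())[0])
E
```

```text
t: 19.95
position: [0.5424, -0.1392, 0.0361]
ee_rot: [-0.002, 0.11, 0.994, 0.0]
contact_force: [-11.9, 2.2, 11.3]
gripper_width: -0.0003
gripper_force: 8.3
stop -0.091
stop -0.0916
stop -0.0918
end -0.0933
end -0.0933
end -0.0934
front [ 0.5696 -0.0799]
front [ 0.5511 -0.0633]
front [0.5695 0.043 ]
front [0.5695 0.0577]
fence 0.5776
fence 0.5952
fence 0.5952
```

```bash
python3 -c "
from workcell import manip
print(manip.close_job())"
```

```text
the job is handed in; nothing more can be done
None
```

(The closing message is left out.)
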